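Free the work stop of a cut-off jig held by a left-hand clamp knob

ROBOT

A 6-joint arm with a two-finger parallel gripper is mounted at the origin on the work surface. World frame = base frame: x ahead of the robot, y to its left, z up, the work surface at z = 0. Lengths are in m, angles in rad, forces in N, time in s.
With the tool pointing down it reaches from about 0.35 to 0.85 m from the base axis. Payload 8.1 kg.
Tool frame: the origin (TCP) lies on the mounting face of the last link; the fingertips stand 186 mm ahead of it and the grasp point (between the pads) lies 167 mm ahead of it; z points along the fingers, y is the line along which they close (so a half turn about z gives the same grasp; the last joint's range is limited). The gripper opens to 93 mm and grips with 3 to 60 N. Pads are 15 mm wide; open, the fingers measure 128 mm over their backs; the gripper's body (75 mm by 188 mm) begins 65 mm behind the grasp point.
Start: joints at [-1.213, 0.13, 1.488, -0, 1.523, -0.085], TCP at [0.257, -0.542, 0.405] pointing down, gripper open.
Joint ranges: [-2.96, 2.96], [-0.89, 2.26], [0.02, 2.5], [-1.34, 4.48], [0, 2.73], [-2.66, 2.66]. Speed limits (rad/s): [2.39, 2.39, 2.79, 3.14, 3.14, 3.14].

INTERFACE

Orientations are given as a rotation vector (axis times angle).
In Python, from plant import * gives the robot as it stands. The module is installed in compiled form; this text tells all that it offers.
- The arm moves only by the tool arm_command, never from a script. Its argument "increments" is a list of rows, each a list of 6 numbers: the shift along the tool's x, y, z in units of 0.2 m (1.0 is 0.2 m), then the turn, a rotation vector about the tool's x, y, z in units of pi rad (1.0 is pi rad). A call has exactly 5 rows; each row is the pose to reach, as a shift and turn from the pose commanded when the call began, along the tool's axes at that moment, turning the shorter way round; what a row does not reach only later rows make up. A row lasts 1/8 s, in which the tool goes at most 62.5 mm and 10.7 degrees, less where a joint would pass 70% of its speed; a pose out of reach is approached as far as the arm can. A call with a number of a shift or a turn outside -1 to 1 is refused whole. A call with a gripper value outside its range is refused whole. "fingers" is the closure, from -1 (fully open) to 1 (shut), set as the call begins (left out, the last holds). The fingers move at their own pace and stop on an object; "force" is the grip in N (left out, the last holds). Time passes only in rows, so rows that repeat a pose let the fingers close, or fill a call up. It gives the time, the measured TCP pose, the force, the opening and the grip force at its end, in the units of the state.
- read_state(): the state, without advancing time (a new reading comes with each control period).
- read_camera(name): name is "scene" or "side" or "wrist"; returns a dict with "image" (480x640x3 uint8, red, green, blue), "fx", "fy", "cx", "cy" (pixels), "T" (4x4, takes a point from camera to world coordinates). Camera axes: x right, y down, z forward; pixel columns grow to the right and rows downward; lengths in m; the calibration is good to about 2 mm. The wrist camera is an equidistant fisheye: a pixel r from the principal point sees the ray r / f radians off the axis. A picture is of the moment at which its call begins. There is no depth.
- close_job(): hands the job in; it is judged then, once.
The state is a dict: "t": time; "q": joint angles; "dq": joint speeds; "joint_torque": joint torques, N m; "tool_pos": TCP position; "orientation": TCP orientation; "force": force on the tool from outside, world axes, zero at the start; "wrist_torque": the same for the moment, N m; "opening": finger opening in m; "gripper_force": force on a finger pad.
Only numpy, scipy, OpenCV 4.12 (cv2) and the standard library are available. Lean on these libraries where they do the work, as an engineer would, in place of code of your own. Each camera call takes 0.05 s, during which the arm holds its last target. There are 200 camera calls.

TASK

Take the work stop with the yellow block off the blue cut-off jig. Its red clamp knob has a left-hand thread: loosen it by turning it clockwise (seen from above), never tightening it and letting it climb freely as it unscrews without pushing or pulling it hard along its axis, until its foot clears the upturned lips of the stop. Then draw the stop straight out of its guides without forcing it against knob or jig, lay it gently, flat on its sole, in the empty green tray, and leave the other things on the bench alone.

Things in the scene. Friction and masses are not known exactly. Their poses are not given: they have to be found in the camera images.
- spindle (a joint): up (+) or down (-) give in m of the knob's sprung spindle: about 1 mm per 10 N of pull or push along the knob's axis, so it shows that load; 0 unloaded; it moves over and above the thread's climb
- jig: blue jig base, fixed to the bench, 190 x 110 mm and 30 mm high, origin at bench level under the knob's axis, which is vertical; base reaches from x = -125 to +65 mm. The stop lies along its x axis with its block on the -x side and is drawn out towards -x between two dark guide rails (70 mm long, centred on the knob, 10 mm high, 1.5 mm play each side of the stop).
- knob (a joint): turn of the clamp knob in rad, growing as it is turned CLOCKWISE seen from above, which loosens it (left-hand thread): it climbs steeply (several mm) as it turns, 0 is tight, it starts between 0 and 0.8, its stiff thread drags with about 0.25 N m and it stays where left; the foot clears the lips from about 2.45 rad, and its travel ends at a retaining ring at 3.6 rad.
- stop_grip (a point): the part of the work stop to hold: yellow upright block 24 mm (x) x 36 mm (y) x 44 mm high on the steel plate. Site at the block's centre in plan, 32 mm above the plate's sole (24 mm above the plate's top, 20 mm under the block's top); its x axis runs along the plate towards the fork. From the point the plate runs 12 mm back and 125 mm forward; the knob's axis is about 90 mm ahead at first.
- stop: the whole work stop, about 0.45 kg: fork plate 137 x 50 x 8 mm, flat on the jig's 30 mm high top, and its block. Origin on the sole, 90 mm ahead (+x) of the block's centre. The knob stands in the 16 mm wide slot between the prongs, whose last 12 mm carry lips 8 mm high that hook behind the knob's foot. Unhooked, it must be drawn 55 mm towards its -x before it may be lifted.
- tray: empty open green tray, fixed, outside 220 (x) x 160 (y) x 30 mm high, walls and floor 5 mm, origin at bench level under its centre. It stands to the left or right of the jig; a black tray of the same size with steel offcuts, 30 mm high, stands on the other side.
- spanner: steel spanner lying behind the jig (bystander, to be left alone)
- hammer: hammer lying at the back right (bystander, to be left alone)
- can: upright can, 56 mm across, 130 mm high, behind the jig; origin under its centre (bystander, to be left alone)
- flapdisc: dark grinding disc 115 mm across, 12 mm thick, lying in front of the jig (bystander, to be left alone)
- offcut: dark steel flat bar 140 x 30 x 12 mm at the back left (bystander, to be left alone)
- tape: grey roll of tape 90 mm across, 24 mm high, in front of the jig (bystander, to be left alone)
- grinder: cordless angle grinder (red, grey, black), 95 mm high, lying far left (bystander, to be left alone)
- clamp: the screw of the clamp knob with the knob and foot that it carries; climbs but does not turn (about 100 mm above the bench at its top once loosened); origin on the axis at the foot's underside
- knob_grip (a point): red bar-shaped clamp knob on the jig: upright bar 56 mm long (along this point's x axis), 14 mm thick (y) and 30 mm high. Site on the knob's axis, 13 mm under the bar's top and 17 mm above its underside; a 12 mm thick neck runs down to the steel foot (30 mm across, 6 mm thick), whose top is 30 mm under the point.

How it is judged:
By the outcome, as a careful person would: the job done as asked, in the order asked, and still so for the second after the job is handed in, with the robot touching nothing.
It also fails if it takes over 72 s, if anything falls off the work surface, if the arm or the gripper's body presses on something with over 40 N, if the wrist force passes 120 N, or if a joint passes its speed limit or range.

## Working session

There is one attempt and no reset: what is moved stays moved. The work goes in short steps, Python scripts to look and compute and a tool call to move; the robot and the scene stay as the last step left them, time stands still between calls to the robot, and variables do not carry over. Pictures are saved under pics/ and viewed, at most 10 in all, crops included, and the job is handed in when it is done.

Besides the shell and the picture viewer there is one more tool, called after "Emit:" by a JSON object that holds its "fn" and its "kwargs", one argument or row to a line. arm_command: Moves the arm, as the interface text tells. Shifts and turns lie within -1 to 1; 1 stands for 0.2 m of shift or pi rad of turn. Its arguments: {"type":"object","properties":{"increments":{"type":"array","items":{"type":"array","items":{"type":"number","minimum":-1,"maximum":1}}},"fingers":{"type":"number"},"force":{"type":"number"}},"required":["increments"]}

```bash
mkdir -p pics; python3 - <<'E'
from plant import *
import cv2,numpy as np
s=read_state();print(s)
for n in("scene","side"):
    c=read_camera(n);cv2.imwrite(f"pics/{n}0.png",c["image"][:,:,::-1]);print(n,c["fx"],c["cx"],c["cy"],np.round(c["T"],3).tolist())
E
```

```text
{'t': 0.0, 'q': array([-1.21342381e+00,  1.31123662e-01,  1.48927783e+00, -1.71415166e-05,
        1.52297584e+00, -8.53667969e-02]), 'dq': array([-0.00216008, -0.00185714, -0.00212122,  0.00053529, -0.00103205,
       -0.00054025]), 'joint_torque': array([-1.92729880e-03, -5.59844041e+01, -4.91756916e+01,  7.68380868e-02,
        3.53476766e-02, -1.61174830e-04]), 'tool_pos': array([ 0.25700478, -0.54191743,  0.40371033]), 'orientation': array([-3.06320726e+00, -6.89400676e-01,  4.06509664e-04]), 'force': array([-0.66829995,  0.43732155,  0.24037768]), 'wrist_torque': array([ 0.0359747 , -0.03376973,  0.01394056]), 'gripper_force': 0.0, 'opening': 0.09296511351011034}
scene 560.4583138012507 318.21800301899066 238.2815730561082 [[-0.143, 0.665, -0.733, 1.523], [0.99, 0.11, -0.094, 0.221], [0.018, -0.739, -0.674, 0.967], [0.0, 0.0, 0.0, 1.0]]
side 525.2222228096779 322.2575855994018 233.61121669272438 [[0.992, -0.06, 0.115, 0.449], [-0.128, -0.577, 0.806, -0.776], [0.018, -0.814, -0.58, 0.713], [0.0, 0.0, 0.0, 1.0]]
```

View pics/scene0.png

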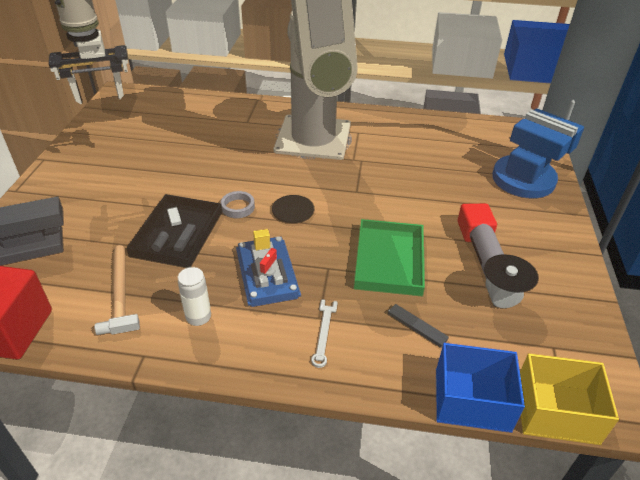

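View pics/side0.png

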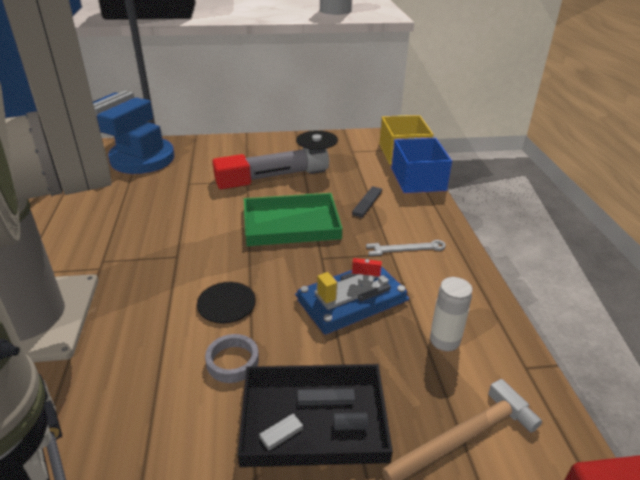

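The scene view shows the jig at about (267,268) with the yellow block (262,239) and the red knob (268,260). The green tray is to its left in world terms (390,257) and the black tray is on the other side. The side view agrees: block (327,288), knob (367,267), tray (292,220).

```bash
cat > h.py <<'E'
from plant import *
import cv2,numpy as np
R={"red":[((0,150,90),(6,255,255)),((174,150,90),(180,255,255))],"yellow":[((20,140,90),(33,255,255))],
"green":[((55,120,40),(75,255,255))],"blue":[((100,130,40),(120,255,255))]}
def mask(im,col,roi):
    h=cv2.cvtColor(im,cv2.COLOR_RGB2HSV);m=sum(cv2.inRange(h,a,b) for a,b in R[col])
    o=np.zeros_like(m);x0,y0,x1,y1=roi;o[y0:y1,x0:x1]=m[y0:y1,x0:x1]
    cs,_=cv2.findContours(o,cv2.RETR_EXTERNAL,cv2.CHAIN_APPROX_NONE)
    return max(cs,key=cv2.contourArea)
def ray(c,p,fish=False):
    d=np.array([(p[0]-c["cx"])/c["fx"],(p[1]-c["cy"])/c["fy"],1.])
    if fish:
        r=np.hypot(d[0],d[1]);k=np.sin(r)/r if r>1e-9 else 1;d=np.array([d[0]*k,d[1]*k,np.cos(r)])
    T=np.array(c["T"]);return T[:3,3],T[:3,:3]@(d/np.linalg.norm(d))
def onz(c,p,z,fish=False):
    o,d=ray(c,p,fish);return o+d*(z-o[2])/d[2]
def tri(r1,r2):
    A=0;b=0
    for o,d in(r1,r2):
        P=np.eye(3)-np.outer(d,d);A=A+P;b=b+P@o
    return np.linalg.solve(A,b)
def cen(k):
    m=cv2.moments(k);return m["m10"]/m["m00"],m["m01"]/m["m00"]
E
python3 - <<'E'
from h import *
a=read_camera("scene");b=read_camera("side")
for col,ra,rb in(("yellow",(240,215,290,260),(300,260,350,320)),("red",(240,235,300,290),(330,240,400,300)),("green",(330,200,450,310),(220,180,360,260)),("blue",(225,220,310,320),(280,250,420,340))):
    ka,kb=mask(a["image"],col,ra),mask(b["image"],col,rb)
    print(col,cv2.contourArea(ka),cv2.contourArea(kb),tri(ray(a,cen(ka)),ray(b,cen(kb))).round(4))
    if col in("green","blue"):
        for c,k in((a,ka),(b,kb)):
            r=cv2.approxPolyDP(cv2.convexHull(k),4,True)[:,0]
            print(np.array([np.r_[p,onz(c,p,.03)[:2]] for p in r]).round(3).tolist())
E
```

```text
yellow 262.5 409.5 [ 0.5628 -0.0388  0.0616]
red 185.5 361.5 [ 0.6451 -0.0051  0.0747]
green 3695.0 3982.0 [0.5232 0.2734 0.0029]
[[361.0, 222.0, 0.424, 0.191], [422.0, 225.0, 0.41, 0.346], [421.0, 294.0, 0.65, 0.346], [369.0, 289.0, 0.654, 0.229], [355.0, 280.0, 0.631, 0.195]]
[[330.0, 195.0, 0.625, 0.337], [340.0, 226.0, 0.628, 0.199], [338.0, 238.0, 0.617, 0.153], [248.0, 245.0, 0.418, 0.148], [245.0, 199.0, 0.414, 0.339]]
blue 385.5 1938.0 [ 0.6213  0.0007 -0.0384]
[[290.0, 265.0, 0.607, 0.039], [297.0, 291.0, 0.685, 0.069], [251.0, 298.0, 0.722, -0.028], [248.0, 280.0, 0.67, -0.047]]
[[407.0, 298.0, 0.719, -0.055], [324.0, 332.0, 0.548, -0.125], [297.0, 294.0, 0.51, -0.02], [312.0, 285.0, 0.541, 0.003], [382.0, 269.0, 0.69, 0.037]]
```

Emit:
{"fn": "arm_command", "kwargs": {
  "increments": [
    [0.2,-0.11,0,0,0,-0.046],
    [0.4,-0.22,0,0,0,-0.092],
    [0.6,-0.33,0,0,0,-0.138],
    [0.8,-0.44,0,0,0,-0.184],
    [0.97,-0.53,0,0,0,-0.229]
  ]
}}

```text
t: 0.82
tool_pos: [0.3877, -0.3617, 0.4046]
orientation: [-2.621, -1.731, -0.0]
force: [-0.3, 0.0, -0.0]
opening: 0.093
gripper_force: 0.0
```

Emit:
{"fn": "arm_command", "kwargs": {
  "increments": [
    [0.2,0.05,0,0,0,-0.046],
    [0.4,0.1,0,0,0,-0.092],
    [0.6,0.15,0,0,0,-0.138],
    [0.8,0.2,0,0,0,-0.184],
    [1,0.24,0,0,0,-0.229]
  ]
}}

```text
t: 1.45
tool_pos: [0.5111, -0.1976, 0.4046]
orientation: [-1.845, -2.543, 0.0]
force: [0.3, -0.2, -0.7]
opening: 0.0932
gripper_force: 0.0
```

Emit:
{"fn": "arm_command", "kwargs": {
  "increments": [
    [0.15,0.2,0,0,0,-0.046],
    [0.3,0.4,0,0,0,-0.092],
    [0.45,0.6,0,0,0,-0.138],
    [0.6,0.8,0,0,0,-0.184],
    [0.65,0.89,0,0,0,-0.229]
  ]
}}

```text
t: 2.08
tool_pos: [0.6411, -0.0179, 0.4042]
orientation: [-0.828, -3.03, -0.001]
force: [-0.3, -0.0, 0.2]
opening: 0.0928
gripper_force: 0.0
```

```bash
cat >> h.py <<'E'
from scipy.spatial.transform import Rotation as Ro
def go(x,y,z,a):
    "shift/turn units to TCP x,y,z with tool down, tool-x yaw a"
    s=read_state();M=Ro.from_rotvec(s["orientation"])
    G=Ro.from_matrix([[np.cos(a),np.sin(a),0],[np.sin(a),-np.cos(a),0],[0,0,-1]])
    print("now",s["t"],s["tool_pos"].round(4),"yaw",round(yaw(s),4),"q6",s["q"][5].round(3),"F",s["force"].round(1),"op",s["opening"])
    print("units",(M.inv().apply(np.array([x,y,z])-s["tool_pos"])/.2).round(3),((M.inv()*G).as_rotvec()/np.pi).round(4))
def yaw(s):
    v=Ro.from_rotvec(s["orientation"]).apply([1,0,0]);return np.arctan2(v[1],v[0])
E
python3 - <<'E'
from h import *
c=read_camera("wrist");cv2.imwrite("pics/w1.png",c["image"][:,:,::-1])
print(c["fx"],c["cx"],c["cy"],np.array(c["T"]).round(3).tolist())
go(.645,-.005,.35,2.6)
E
```

```text
371.64829954431775 317.29172123948956 245.1047086447003 [[0.509, 0.821, 0.258, 0.568], [0.861, -0.486, -0.153, 0.024], [0.0, 0.3, -0.954, 0.385], [0.0, 0.0, 0.0, 1.0]]
now 2.125 [ 0.6418 -0.0171  0.404 ] yaw 2.6157 q6 -1.152 F [-2.3  1.5  0.1] op 0.09290733816795067
units [0.016 0.06  0.27 ] [ 0.0003 -0.0002  0.005 ]
```

View pics/w1.png

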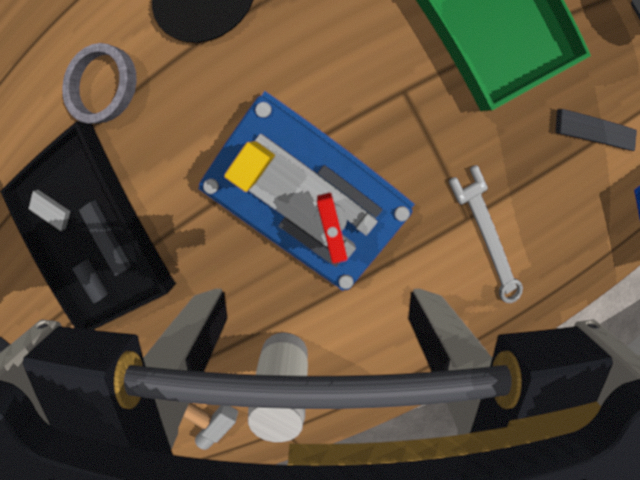

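The wrist view shows the knob bar running from (324,197) to (340,260) and the yellow block at (248,166). The jig screws are at (263,109), (210,186), (402,213) and (346,282), and the tray corner is at upper right.

```bash
python3 - <<'E'
from h import *
c=read_camera("wrist");im=c["image"]
def rect(k,z):
    P=np.array([onz(c,p,z,True)[:2] for p in k[:,0].astype(float)],np.float32)*1000
    r=cv2.minAreaRect(P);return np.round(r[0],1),np.round(r[1],1),round(r[2],1)
roi=(290,170,370,285)
k=mask(im,"red",roi);print("red",rect(k,.088))
hsv=cv2.cvtColor(im,cv2.COLOR_RGB2HSV);m=np.zeros(im.shape[:2],np.uint8);cv2.drawContours(m,[k],-1,255,-1)
v=hsv[...,2][m>0];print(np.percentile(v,[5,25,50,75,95]),np.histogram(v,10))
t,_=cv2.threshold(v.reshape(-1,1),0,255,cv2.THRESH_OTSU);print(t)
b=((hsv[...,2]>t)&(m>0)).astype(np.uint8);cs,_=cv2.findContours(b,0,1);print("redtop",rect(max(cs,key=cv2.contourArea),.088))
print("yel",rect(mask(im,"yellow",(200,120,300,210)),.082),"blue",rect(mask(im,"blue",(180,80,430,300)),.03))
x=im[165:290,300:370];cv2.imwrite("pics/k1.png",cv2.resize(x[:,:,::-1],None,fx=4,fy=4))
E
```

```text
red (array([642.8,  -6.4]), array([13.8, 59.4]), 72.9)
[131.6 190.  211.  213.  216. ] (array([ 38,  13,   7,  13,  26,  52,  77,  82, 120, 659]), array([100. , 111.8, 123.6, 135.4, 147.2, 159. , 170.8, 182.6, 194.4,
       206.2, 218. ]))
179.0
redtop (array([644.6,  -6.5]), array([12.3, 54.5]), 73.6)
yel (array([562.5, -38.5]), array([25.2, 39.6]), 22.2) blue (array([615.4, -16.2]), array([187.1, 115.1]), 22.6)
```

View pics/k1.png

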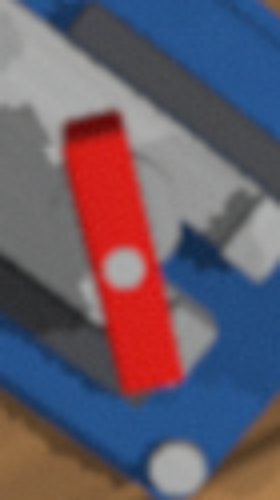

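The crop shows the red bar top cleanly, with its central screw at about (331,232) of the full image. The bar's long axis is at about 163.6° in world and the knob is at (0.6445, -0.0055). Now the approach.

```bash
python3 -c "
from h import *
go(.6445,-.0055,.245,2.855)"
```

```text
now 2.175 [ 0.641  -0.0185  0.404 ] yaw 2.606 q6 -1.144 F [ 0.1 -0.5 -0.4] op 0.09299361568828468
units [0.017 0.065 0.795] [ 0.0001 -0.0003 -0.0793]
```

Emit:
{"fn": "arm_command", "kwargs": {
  "increments": [
    [0.01,0.03,0.15,0,0,-0.03],
    [0.017,0.065,0.35,0,0,-0.06],
    [0.017,0.065,0.55,0,0,-0.079],
    [0.017,0.065,0.7,0,0,-0.079],
    [0.017,0.065,0.795,0,0,-0.079]
  ],
  "fingers": 0.1,
  "force": 15
}}

```text
t: 2.8
tool_pos: [0.6429, -0.0085, 0.2437]
orientation: [-0.462, -3.105, 0.001]
force: [-0.4, -0.2, 0.0]
opening: 0.0477
gripper_force: 0.0
```

```bash
python3 - <<'E'
from h import *
c=read_camera("wrist");cv2.imwrite("pics/w2.png",c["image"][:,:,::-1])
go(.6445,-.0055,.245,2.855)
E
```

```text
now 2.85 [ 0.6423 -0.0084  0.2415] yaw 2.8464 q6 -1.368 F [-1.7  0.1 -2.2] op 0.04423964687170458
units [-0.006  0.017 -0.017] [-0.0004 -0.0015 -0.0027]
```

View pics/w2.png

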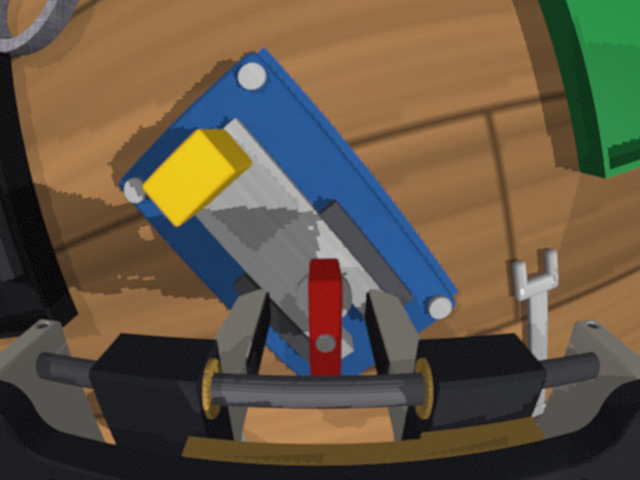

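The wrist view shows the bar upright between the fingers, centre at (326,343). The finger gap's centre is at about column 318, so I shift 3 mm along +y and close.

Emit:
{"fn": "arm_command", "kwargs": {
  "increments": [
    [0,0.015,0,0,0,0],
    [0,0.015,0,0,0,0],
    [0,0.015,0,0,0,0],
    [0,0.015,0,0,0,0],
    [0,0.015,0,0,0,0]
  ],
  "fingers": 1,
  "force": 12
}}

```text
t: 3.48
tool_pos: [0.6453, -0.0055, 0.247]
orientation: [0.458, 3.106, -0.002]
force: [-0.7, -5.3, 5.1]
opening: 0.0141
gripper_force: 12.0
```

Emit:
{"fn": "arm_command", "kwargs": {
  "increments": [
    [0,0,0,0,0,0],
    [0,0,0,0,0,0],
    [0,0,0,0,0,0],
    [0,0,0,0,0,0],
    [0,0,0,0,0,0]
  ],
  "force": 50
}}

```text
t: 4.1
tool_pos: [0.6453, -0.0055, 0.2469]
orientation: [0.458, 3.106, -0.002]
force: [-1.4, -4.8, 4.0]
opening: 0.0136
gripper_force: 50.0
```

```bash
python3 -c "
from h import *
s=read_state();print(s['wrist_torque'])
go(.6445,-.0055,.245,2.855)"
```

```text
[-0.98928014  0.00445982  0.13307455]
now 4.1 [ 0.6453 -0.0055  0.2469] yaw 2.8489 q6 -1.365 F [-1.4 -4.8  4. ] op 0.013613375548765648
units [ 0.004 -0.001  0.01 ] [-0.0002  0.0007 -0.0019]
```

Emit:
{"fn": "arm_command", "kwargs": {
  "increments": [
    [0,0,-0.001,0,0,0.02],
    [0,0,-0.002,0,0,0.04],
    [0,0,-0.003,0,0,0.06],
    [0,0,-0.004,0,0,0.08],
    [0,0,-0.005,0,0,0.1]
  ]
}}

```text
t: 4.72
tool_pos: [0.6452, -0.0057, 0.2479]
orientation: [0.941, 2.995, -0.002]
force: [-1.7, -7.0, 5.1]
opening: 0.0138
gripper_force: 50.0
```

```bash
python3 -c "
from h import *
s=read_state();print(s['wrist_torque'])
go(.6445,-.0055,.245,2.855)"
```

```text
[-1.28959946  0.18373155  0.23762218]
now 4.725 [ 0.6452 -0.0057  0.2479] yaw 2.5329 q6 -1.049 F [-1.7 -7.   5.1] op 0.013839747788654712
units [ 0.004 -0.001  0.014] [-0.0003  0.0007 -0.1025]
```

Emit:
{"fn": "arm_command", "kwargs": {
  "increments": [
    [-0.001,-0.002,-0.003,0,0,0.04],
    [-0.001,-0.002,-0.006,0,0,0.08],
    [-0.001,-0.002,-0.0085,0,0,0.12],
    [-0.001,-0.002,-0.011,0,0,0.16],
    [-0.001,-0.002,-0.0135,0,0,0.2]
  ]
}}

```text
t: 5.35
tool_pos: [0.6448, -0.0062, 0.2501]
orientation: [1.823, 2.557, -0.002]
force: [-1.9, -6.6, 3.9]
opening: 0.014
gripper_force: 50.0
```

```bash
python3 -c "
from h import *
s=read_state();print(s['wrist_torque'])
go(.6445,-.0055,.245,2.855)"
```

```text
[-1.41448232  0.33736062  0.26685341]
now 5.35 [ 0.6448 -0.0062  0.2501] yaw 1.9025 q6 -0.42 F [-1.9 -6.6  3.9] op 0.013984647878585915
units [ 0.004 -0.     0.025] [-0.0004  0.0005 -0.3032]
```

Emit:
{"fn": "arm_command", "kwargs": {
  "increments": [
    [0,0,-0.003,0,0,0.04],
    [0,0,-0.0055,0,0,0.08],
    [0,0,-0.008,0,0,0.12],
    [0,0,-0.0105,0,0,0.16],
    [0,0,-0.013,0,0,0.2]
  ]
}}

```text
t: 5.98
tool_pos: [0.6444, -0.0062, 0.2521]
orientation: [2.525, 1.868, -0.003]
force: [-3.5, -8.0, 3.2]
opening: 0.0137
gripper_force: 50.0
```

Emit:
{"fn": "arm_command", "kwargs": {
  "increments": [
    [0,0,-0.003,0,0,0.04],
    [0,0,-0.0055,0,0,0.08],
    [0,0,-0.008,0,0,0.12],
    [0,0,-0.0105,0,0,0.16],
    [0,0,-0.0125,0,0,0.2]
  ]
}}

```text
t: 6.6
tool_pos: [0.6441, -0.006, 0.2542]
orientation: [2.979, 0.997, -0.005]
force: [-5.0, -5.4, 2.6]
opening: 0.0136
gripper_force: 50.0
```

```bash
python3 -c "
from h import *
s=read_state();print(s['wrist_torque'])
go(.6445,-.0055,.245,2.855)"
```

```text
[-1.15385003  0.97882632  0.31698412]
now 6.6 [ 0.6441 -0.006   0.2542] yaw 0.6458 q6 0.837 F [-5.  -5.4  2.6] op 0.01362185180682531
units [ 0.003 -0.001  0.046] [-1.100e-03  3.000e-04 -7.032e-01]
```

Emit:
{"fn": "arm_command", "kwargs": {
  "increments": [
    [0,0,-0.002,0,0,0.04],
    [0,0,-0.004,0,0,0.08],
    [0,0,-0.006,0,0,0.12],
    [0,0,-0.0085,0,0,0.16],
    [0,0,-0.0085,0,0,0.164]
  ]
}}

```text
t: 7.22
tool_pos: [0.6439, -0.0056, 0.2558]
orientation: [3.134, 0.209, -0.005]
force: [-5.6, -4.2, 3.0]
opening: 0.014
gripper_force: 50.0
```

```bash
python3 -c "
from h import *
s=read_state();print(s['wrist_torque'])
go(.6445,-.0055,.245,2.855)"
```

```text
[-0.83212758  1.17344396  0.25285647]
now 7.225 [ 0.6439 -0.0056  0.2558] yaw 0.1329 q6 1.35 F [-5.6 -4.2  3. ] op 0.013988332487538552
units [0.003 0.    0.054] [-1.400e-03  4.000e-04 -8.665e-01]
```

The knob has turned 2.72 rad at low load. I release it and rise.

Emit:
{"fn": "arm_command", "kwargs": {
  "increments": [
    [0,0,0,0,0,0],
    [0,0,0,0,0,0],
    [0,0,0,0,0,0],
    [0,0,0,0,0,0],
    [0,0,0,0,0,0]
  ],
  "fingers": 0,
  "force": 20
}}

```text
t: 7.85
tool_pos: [0.6448, -0.0052, 0.2563]
orientation: [-3.134, -0.212, -0.0]
force: [-0.3, 0.4, 0.5]
opening: 0.0461
gripper_force: 0.0
```

Emit:
{"fn": "arm_command", "kwargs": {
  "increments": [
    [0,0,-0.05,0,0,0],
    [0,0,-0.2,0,0,0],
    [0,0,-0.4,0,0,0],
    [-0.1,0.04,-0.5,0,0,-0.04],
    [-0.28,0.1,-0.5,0,0,-0.08]
  ],
  "fingers": -0.5
}}

```text
t: 8.48
tool_pos: [0.5927, -0.0327, 0.3601]
orientation: [3.08, 0.61, 0.009]
force: [-0.6, -0.4, -0.2]
opening: 0.0696
gripper_force: 0.0
```

Emit:
{"fn": "arm_command", "kwargs": {
  "increments": [
    [0,0,0,0,0,0],
    [0,0,0,0,0,0],
    [0,0,0,0,0,0],
    [0,0,0,0,0,0],
    [0,0,0,0,0,0]
  ]
}}

```text
t: 9.1
tool_pos: [0.5922, -0.0323, 0.356]
orientation: [-3.083, -0.603, 0.0]
force: [-0.1, 0.5, 0.3]
opening: 0.0698
gripper_force: 0.0
```

```bash
python3 - <<'E'
from h import *
c=read_camera("wrist");im=c["image"];cv2.imwrite("pics/w3.png",im[:,:,::-1])
def rect(k,z):
    P=np.array([onz(c,p,z,True)[:2] for p in k[:,0].astype(float)],np.float32)*1000
    r=cv2.minAreaRect(P);return np.round(r[0],1),np.round(r[1],1),round(r[2],1)
for col,z in(("red",.1),("yellow",.082),("blue",.03)):
    k=mask(im,col,(0,0,640,480));print(col,rect(k,z))
go(.562,-.039,.35,.39)
E
```

```text
red (array([644.5,  -6.6]), array([54.4, 13.4]), 8.8)
yellow (array([ 435.6, -214.1]), array([ 44.7, 394.7]), 22.1)
blue (array([617.1, -18.2]), array([186.6, 114.8]), 22.6)
now 9.15 [ 0.5922 -0.0324  0.3561] yaw 0.3863 q6 1.043 F [-0.6 -0.3  0.7] op 0.06969380834595909
units [-0.152 -0.026  0.03 ] [-0.0001  0.0001 -0.0012]
```

View pics/w3.png

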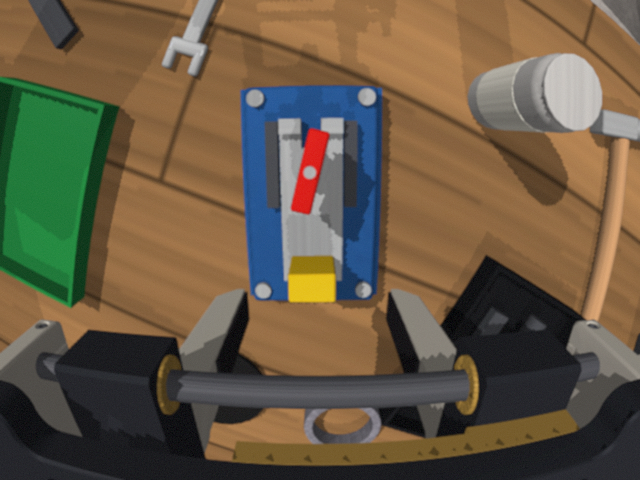

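Bar now from (318,130) to (301,212): its yaw of 8.8° confirms about 2.70 rad of turn. The yellow block's top is around (312,288) and the tray is at left, corners (117,106) and (78,304).

```bash
python3 - <<'E'
from h import *
c=read_camera("wrist");im=c["image"]
P=lambda k,z:np.array([onz(c,p,z,True)[:2] for p in k[:,0].astype(float)],np.float32)*1000
k=mask(im,"yellow",(275,245,350,310));v=cv2.cvtColor(im,cv2.COLOR_RGB2HSV)[...,2]
print("all",cv2.minAreaRect(P(k,.082)))
m=np.zeros(v.shape,np.uint8);cv2.drawContours(m,[k],-1,255,-1)
t,_=cv2.threshold(v[m>0].reshape(-1,1),0,255,cv2.THRESH_OTSU)
cs,_=cv2.findContours(((v>t)&(m>0)).astype(np.uint8),0,1);q=max(cs,key=cv2.contourArea)
r=cv2.minAreaRect(P(q,.082));print("top",r,t)
a=read_camera("scene");b=read_camera("side")
for cc,f,roi in((c,True,(0,60,140,320)),(a,0,(330,200,450,310)),(b,0,(220,180,360,260))):
    k=cv2.convexHull(mask(cc["image"],"green",roi));k=cv2.approxPolyDP(k,3,True)[:,0]
    print(k.tolist(),[onz(cc,p.astype(float),.03,f)[:2].round(3).tolist() for p in k])
E
```

```text
all ((568.9247436523438, -38.2529296875), (37.250450134277344, 35.378353118896484), 22.19230842590332)
top ((562.6637573242188, -40.441802978515625), (22.290189743041992, 34.50130081176758), 22.198928833007812) 186.0
[[0, 77], [117, 107], [84, 292], [71, 306], [0, 269]] [[0.627, 0.347], [0.633, 0.176], [0.439, 0.171], [0.413, 0.186], [0.409, 0.303]]
[[421, 294], [368, 289], [355, 280], [362, 220], [422, 231]] [[0.65, 0.346], [0.654, 0.227], [0.631, 0.195], [0.416, 0.193], [0.434, 0.346]]
[[340, 226], [340, 236], [248, 244], [245, 199], [323, 195]] [[0.628, 0.199], [0.622, 0.16], [0.419, 0.152], [0.414, 0.339], [0.607, 0.338]]
```

Emit:
{"fn": "arm_command", "kwargs": {
  "increments": [
    [-0.1,-0.015,0.1,0,0,-0.001],
    [-0.154,-0.022,0.25,0,0,-0.001],
    [-0.154,-0.022,0.42,0,0,-0.001],
    [-0.154,-0.022,0.56,0,0,-0.001],
    [-0.154,-0.022,0.625,0,0,-0.001]
  ]
}}

```text
t: 9.93
tool_pos: [0.561, -0.04, 0.2294]
orientation: [-3.081, -0.608, 0.004]
force: [-0.6, -0.1, -0.2]
opening: 0.0701
gripper_force: 0.0
```

```bash
python3 -c "
from h import *
go(.562,-.040,.2305,.39)
c=read_camera('wrist');cv2.imwrite('pics/w4.png',c['image'][:,:,::-1])"
```

```text
now 9.925 [ 0.561  -0.04    0.2294] yaw 0.3893 q6 1.019 F [-0.6 -0.1 -0.2] op 0.07012749726099886
units [ 0.004  0.002 -0.005] [-0.0004  0.0007 -0.0002]
```

View pics/w4.png

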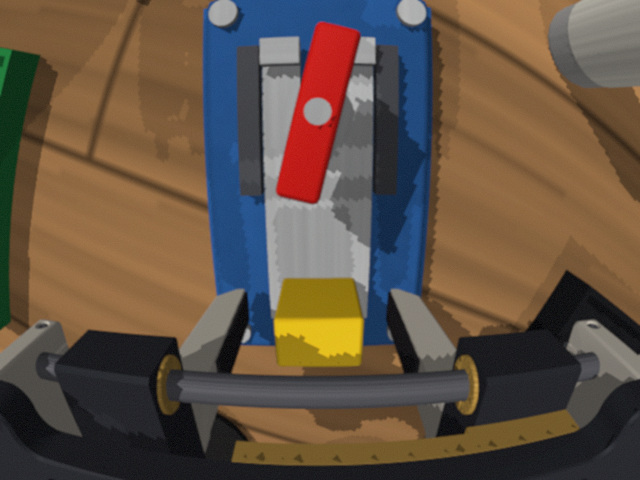

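The block (275–363 at its top) is centred between the fingers (column 318) and the jig lies square. I close on it.

Emit:
{"fn": "arm_command", "kwargs": {
  "increments": [
    [0,0,0,0,0,0],
    [0,0,0,0,0,0],
    [0,0,0,0,0,0],
    [0,0,0,0,0,0],
    [0,0,0,0,0,0]
  ],
  "fingers": 1,
  "force": 10
}}

```text
t: 10.6
tool_pos: [0.5621, -0.0401, 0.232]
orientation: [3.082, 0.608, 0.002]
force: [-0.9, 0.4, 4.6]
opening: 0.0358
gripper_force: 10.0
```

Emit:
{"fn": "arm_command", "kwargs": {
  "increments": [
    [0,0,0,0,0,0],
    [0,0,0,0,0,0],
    [0,0,0,0,0,0],
    [0,0,0,0,0,0],
    [0,0,0,0,0,0]
  ],
  "force": 35
}}

```text
t: 11.22
tool_pos: [0.5621, -0.0401, 0.232]
orientation: [3.082, 0.608, 0.002]
force: [-2.3, 0.4, 5.8]
opening: 0.0356
gripper_force: 35.0
```

```bash
python3 -c "
from h import *
print(read_state()['wrist_torque'])
go(.562-.065*.925,-.040-.065*.38,.2305,.39)"
```

```text
[0.17682036 0.25221667 0.07559802]
now 11.225 [ 0.5621 -0.0401  0.232 ] yaw 0.3895 q6 1.019 F [-2.3  0.4  5.8] op 0.03560343254846296
units [-0.325 -0.     0.007] [ 0.0001 -0.0003 -0.0002]
```

Emit:
{"fn": "arm_command", "kwargs": {
  "increments": [
    [-0.01,0,-0.001,0,0,0],
    [-0.02,0,-0.001,0,0,0],
    [-0.03,0,-0.001,0,0,0],
    [-0.04,0,-0.001,0,0,0],
    [-0.05,0,-0.001,0,0,0]
  ]
}}

```text
t: 11.85
tool_pos: [0.5528, -0.0439, 0.232]
orientation: [3.082, 0.608, 0.002]
force: [3.3, 2.1, 5.6]
opening: 0.0356
gripper_force: 35.0
```

```bash
python3 -c "
from h import *
print(read_state()['wrist_torque'])
go(.562-.065*.925,-.040-.065*.38,.2305,.39)"
```

```text
[ 0.35150576 -0.68005805  0.0411818 ]
now 11.85 [ 0.5528 -0.0439  0.232 ] yaw 0.3894 q6 1.009 F [3.3 2.1 5.6] op 0.03558096675136569
units [-0.275 -0.001  0.007] [ 0.0002 -0.0004 -0.0002]
```

Emit:
{"fn": "arm_command", "kwargs": {
  "increments": [
    [-0.02,0,0,0,0,0],
    [-0.05,0,0,0,0,0],
    [-0.08,0,0,0,0,0],
    [-0.11,0,0,0,0,0],
    [-0.14,0,0,0,0,0]
  ]
}}

```text
t: 12.48
tool_pos: [0.5268, -0.0546, 0.232]
orientation: [3.082, 0.608, 0.002]
force: [4.0, 1.7, 4.8]
opening: 0.0355
gripper_force: 35.0
```

Emit:
{"fn": "arm_command", "kwargs": {
  "increments": [
    [-0.03,0,0,0,0,0],
    [-0.06,0,0,0,0,0],
    [-0.1,0,0,0,0,0],
    [-0.13,0,0,0,0,0],
    [-0.16,0,0,0,0,0]
  ]
}}

```text
t: 13.1
tool_pos: [0.497, -0.0668, 0.2318]
orientation: [3.082, 0.608, 0.002]
force: [5.1, 2.4, 4.3]
opening: 0.0357
gripper_force: 35.0
```

```bash
python3 -c "
from h import *
print(read_state()['wrist_torque'])
go(.44,0.1,.33,.2)"
```

```text
[ 0.47978765 -0.98453606 -0.03586889]
now 13.1 [ 0.497  -0.0668  0.2318] yaw 0.3893 q6 0.945 F [5.1 2.4 4.3] op 0.035696221856400825
units [ 0.053 -0.88  -0.491] [ 0.0001 -0.0004  0.0603]
```

Emit:
{"fn": "arm_command", "kwargs": {
  "increments": [
    [0,0,0,0,0,0],
    [0,0,0,0,0,0],
    [0,0,-0.01,0,0,0],
    [0,0,-0.03,0,0,0],
    [0,0,-0.06,0,0,0]
  ],
  "force": 60
}}

```text
t: 13.72
tool_pos: [0.496, -0.0665, 0.2423]
orientation: [-3.081, -0.608, 0.005]
force: [-0.1, -0.5, -4.4]
opening: 0.0359
gripper_force: 60.0
```

Emit:
{"fn": "arm_command", "kwargs": {
  "increments": [
    [0,0,-0.05,0,0,0],
    [0,0,-0.13,0,0,0],
    [0,0,-0.22,0,0,0],
    [0,0,-0.33,0,0,0],
    [0,0,-0.44,0,0,0]
  ]
}}

```text
t: 14.35
tool_pos: [0.4971, -0.0667, 0.3335]
orientation: [3.082, 0.608, 0.002]
force: [0.2, 0.2, -4.5]
opening: 0.0357
gripper_force: 60.0
```

```bash
python3 -c "
from h import *
print(read_state()['wrist_torque'])
go(.466,.266,.332,.0)
c=read_camera('wrist');cv2.imwrite('pics/w5.png',c['image'][:,:,::-1])
c=read_camera('side');cv2.imwrite('pics/s5.png',c['image'][120:420,180:480,::-1])"
```

```text
[-0.03335212  0.18252231 -0.00030935]
now 14.35 [ 0.4971 -0.0667  0.3335] yaw 0.3894 q6 0.946 F [ 0.2  0.2 -4.5] op 0.03568136689306357
units [ 0.488 -1.598  0.007] [ 0.0002 -0.0004  0.124 ]
```

View pics/w5.png

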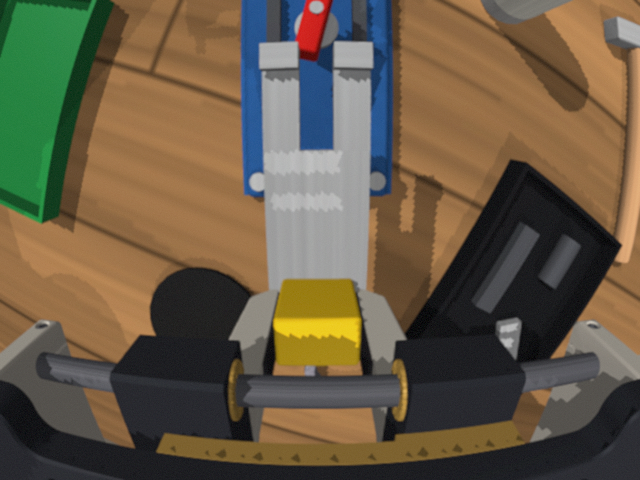

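The wrist view shows the stop held level and clear of the jig, prong tips at (278,55) and (353,55), with the knob still at its place. I move it over the tray.

Emit:
{"fn": "arm_command", "kwargs": {
  "increments": [
    [0.03,-0.1,0,0,0,0.008],
    [0.08,-0.25,0,0,0,0.02],
    [0.13,-0.43,0,0,0,0.034],
    [0.19,-0.62,0,0,0,0.048],
    [0.244,-0.8,0,0,0,0.062]
  ]
}}

```text
t: 15.08
tool_pos: [0.481, 0.1011, 0.3311]
orientation: [-3.127, -0.303, 0.0]
force: [0.1, -0.3, -4.1]
opening: 0.0356
gripper_force: 60.0
```

Emit:
{"fn": "arm_command", "kwargs": {
  "increments": [
    [0.02,-0.18,0,0,0,0.014],
    [0.04,-0.37,0,0,0,0.028],
    [0.06,-0.56,0,0,0,0.042],
    [0.075,-0.73,0,0,0,0.055],
    [0.085,-0.83,0,0,0,0.062]
  ]
}}

```text
t: 15.7
tool_pos: [0.4654, 0.2676, 0.331]
orientation: [-3.142, -0.0, 0.001]
force: [0.7, 0.4, -5.3]
opening: 0.0355
gripper_force: 60.0
```

Emit:
{"fn": "arm_command", "kwargs": {
  "increments": [
    [0,0,0,0,0,0],
    [0,0,0,0,0,0],
    [0,0,0,0,0,0],
    [0,0,0,0,0,0],
    [0,0,0,0,0,0]
  ]
}}

```text
t: 16.32
tool_pos: [0.4661, 0.2657, 0.3315]
orientation: [-3.142, 0.001, -0.0]
force: [-0.3, -0.1, -4.2]
opening: 0.0357
gripper_force: 60.0
```

```bash
python3 -c "
from h import *
go(.466,.266,.25,.0)
c=read_camera('wrist');im=c['image'];cv2.imwrite('pics/w6.png',im[:,:,::-1])
k=cv2.convexHull(mask(im,'green',(0,0,640,480)));k=cv2.approxPolyDP(k,4,True)[:,0]
print([p.tolist()+onz(c,p.astype(float),.03,True)[:2].round(3).tolist() for p in k])"
```

```text
now 16.325 [0.4661 0.2657 0.3315] yaw -0.0008 q6 1.994 F [-0.3 -0.1 -4.2] op 0.03565656856086487
units [-0.001 -0.002  0.408] [-0.     -0.     -0.0002]
[[412, 33, 0.63, 0.192], [416, 147, 0.54, 0.188], [407, 299, 0.413, 0.188], [224, 303, 0.409, 0.345], [209, 155, 0.535, 0.348], [206, 39, 0.627, 0.35], [320, 30, 0.629, 0.262]]
```

View pics/w6.png

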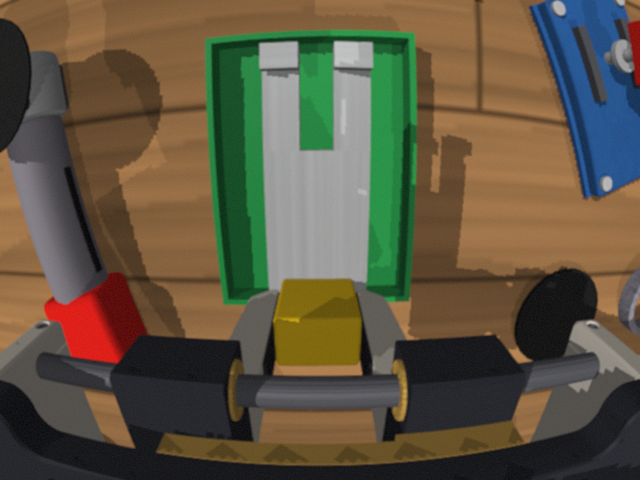

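The wrist view shows the tray rim spanning columns 206–416 with the stop's plate centred over it and parallel. Tray centre is about (0.520, 0.268), so I descend.

Emit:
{"fn": "arm_command", "kwargs": {
  "increments": [
    [-0.013,-0.012,0.1,0,0,0],
    [-0.013,-0.012,0.24,0,0,0],
    [-0.013,-0.012,0.38,0,0,0],
    [-0.013,-0.012,0.5,0,0,0],
    [-0.013,-0.012,0.56,0,0,0]
  ]
}}

```text
t: 17.0
tool_pos: [0.4628, 0.2681, 0.2179]
orientation: [3.141, -0.0, -0.003]
force: [-0.8, 0.7, -4.0]
opening: 0.0359
gripper_force: 60.0
```

Emit:
{"fn": "arm_command", "kwargs": {
  "increments": [
    [0,0,0.005,0,0,0],
    [0,0,0.01,0,0,0],
    [0,0,0.015,0,0,0],
    [0,0,0.02,0,0,0],
    [0,0,0.025,0,0,0]
  ]
}}

```text
t: 17.62
tool_pos: [0.4635, 0.2685, 0.2147]
orientation: [-3.141, 0.0, -0.001]
force: [-0.5, 0.4, -4.8]
opening: 0.0357
gripper_force: 60.0
```

```bash
python3 -c "
from h import *
print(read_state()['wrist_torque']);go(.4635,.268,.2065,.0)"
```

```text
[ 0.01735659  0.14254349 -0.0272882 ]
now 17.625 [0.4635 0.2685 0.2147] yaw -0.0001 q6 2.0 F [-0.5  0.4 -4.8] op 0.035698057347589934
units [0.    0.002 0.041] [-0.0001 -0.0001 -0.    ]
```

Emit:
{"fn": "arm_command", "kwargs": {
  "increments": [
    [0,0,0.006,0,0,0],
    [0,0,0.012,0,0,0],
    [0,0,0.018,0,0,0],
    [0,0,0.024,0,0,0],
    [0,0,0.029,0,0,0]
  ]
}}

```text
t: 18.25
tool_pos: [0.4634, 0.2684, 0.2085]
orientation: [3.142, -0.0, -0.0]
force: [-0.4, 0.5, -4.4]
opening: 0.0357
gripper_force: 60.0
```

Emit:
{"fn": "arm_command", "kwargs": {
  "increments": [
    [0,0,0.002,0,0,0],
    [0,0,0.004,0,0,0],
    [0,0,0.006,0,0,0],
    [0,0,0.006,0,0,0],
    [0,0,0.006,0,0,0]
  ]
}}

```text
t: 18.88
tool_pos: [0.4634, 0.2684, 0.2075]
orientation: [-3.142, 0.0, -0.0]
force: [-0.2, -0.4, -4.1]
opening: 0.0354
gripper_force: 60.0
```

Emit:
{"fn": "arm_command", "kwargs": {
  "increments": [
    [0,0,0.001,0,0,0],
    [0,0,0.002,0,0,0],
    [0,0,0.003,0,0,0],
    [0,0,0.004,0,0,0],
    [0,0,0.004,0,0,0]
  ]
}}

```text
t: 19.5
tool_pos: [0.4635, 0.2685, 0.207]
orientation: [-3.141, 0.0, -0.001]
force: [-3.3, -0.5, 1.6]
opening: 0.0352
gripper_force: 60.0
```

Down in the tray with its weight carried by the floor. I release gently and retreat.

Emit:
{"fn": "arm_command", "kwargs": {
  "increments": [
    [0,0,0,0,0,0],
    [0,0,0,0,0,0],
    [0,0,0,0,0,0],
    [0,0,0,0,0,0],
    [0,0,0,0,0,0]
  ],
  "force": 10
}}

```text
t: 20.12
tool_pos: [0.4636, 0.2685, 0.207]
orientation: [-3.141, 0.0, -0.001]
force: [-2.1, -1.5, 4.8]
opening: 0.0361
gripper_force: 10.0
```

Emit:
{"fn": "arm_command", "kwargs": {
  "increments": [
    [0,0,0,0,0,0],
    [0,0,0,0,0,0],
    [0,0,0,0,0,0],
    [0,0,0,0,0,0],
    [0,0,0,0,0,0]
  ],
  "fingers": -0.3
}}

```text
t: 20.75
tool_pos: [0.4634, 0.2684, 0.2066]
orientation: [3.142, -0.0, 0.0]
force: [-0.5, -0.7, 0.1]
opening: 0.0606
gripper_force: 0.0
```

Emit:
{"fn": "arm_command", "kwargs": {
  "increments": [
    [0,0,-0.05,0,0,0],
    [0,0,-0.2,0,0,0],
    [0,0,-0.4,0,0,0],
    [0,0,-0.6,0,0,0],
    [0,0,-0.75,0,0,0]
  ]
}}

```text
t: 21.38
tool_pos: [0.4636, 0.2685, 0.3597]
orientation: [-3.14, 0.0, -0.004]
force: [-0.1, 0.9, -0.8]
opening: 0.0604
gripper_force: 0.0
```

```bash
python3 -c "
from h import *
go(.4635,.268,.35,.0)
c=read_camera('wrist')['image'];d=read_camera('side')['image'][150:390,190:510]
x=np.hstack([cv2.resize(c,(400,300)),cv2.resize(d,(400,300))]);cv2.imwrite('pics/end.png',x[:,:,::-1])"
```

```text
now 21.375 [0.4636 0.2685 0.3597] yaw -0.0001 q6 2.0 F [-0.1  0.9 -0.8] op 0.06038110381653505
units [-0.     0.003  0.048] [-0.0004 -0.0008 -0.    ]
```

View pics/end.png

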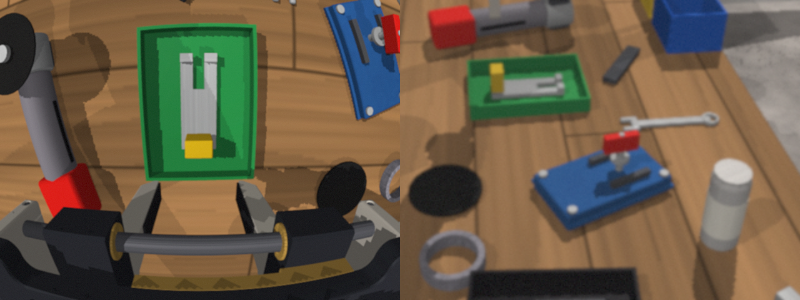

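The stop lies flat and central in the green tray, with its block at (198,147) in the left picture and nothing else disturbed. I hand in the job.

```bash
python3 -c "
from plant import *
print(close_job())"
```

```text
the job is handed in; nothing more can be done
None
```

I turned the knob about 2.7 rad clockwise to loosen it, drew the stop out about 70 mm and laid it flat on its sole in the green tray; the job is handed in at about 21 s with nothing else touched, though no verdict came back.

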